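# Light on, then hold the loupe in focus over the chip

## Robot

A 6-joint arm with a two-finger parallel gripper is mounted at the origin on the work surface. World frame = base frame: x ahead of the robot, y to its left, z up, the work surface at z = 0. Lengths are in m, angles in rad, forces in N, time in s.
With the tool pointing down it reaches from about 0.35 to 0.725 m from the base axis. Payload 6 kg.
Tool frame: the origin (TCP) lies midway between the tips of the shut fingers; the grasp point (between the pads) lies 19 mm behind it; z points along the fingers, y is the direction in which the jaws open and shut (so a half turn about z gives the same grasp; the last joint's range is limited). The gripper opens to 85 mm and grips with 20 to 120 N. Pads are 22 mm wide; open, the fingers measure 114 mm over their backs; the gripper's body (76 mm by 85 mm) begins 54 mm behind the grasp point. The pads swing forward as they close: fully open they stand 13 mm farther back than shut.
Start: joints at [-0.938, 0.04, 0.085, 0, -1.615, -0.334], TCP at [0.177, -0.573, 0.198] pointing down, gripper open.
Joint ranges: [-2.56, 2.56], [-1.29, 2.01], [-1.08, 1.49], [-3.29, 1.98], [-2.81, -0.18], [-2.99, 2.99]. Speed limits (rad/s): [2.57, 2.57, 3.01, 3.14, 3.14, 3.14].

## Interface

Orientations are given as a rotation vector (axis times angle).
In Python, from workcell import * gives the robot as it stands.
- The arm moves only by the tool arm_command, never from a script. Its argument "series" is a list of rows, each a list of 3 entries, a list of its own where there are three numbers: the turn, a rotation vector about the tool's x, y, z in rad, then the shift along the tool's x, y, z in m, then the closure, from 0 (fully open) to 1 (shut). In form: [[[ax, ay, az], [x, y, z], hand], ...]. A call has exactly 10 rows; each row is the pose to reach, as a shift and turn from the pose commanded when the call began, along the tool's axes at that moment; what a row does not reach only later rows make up. A row lasts 1/8 s, in which the tool goes at most 62.5 mm and 10.7 degrees, less where a joint would pass 70% of its speed; a pose out of reach is approached as far as the arm can. A call with a gripper value outside its range is refused whole. The fingers move at their own pace and stop on an object; the grip force is fixed at half the most. Time passes only in rows, so rows that repeat a pose let the fingers close, or fill a call up. It gives the time, the measured TCP pose, the force and the opening at its end, in the units of the state.
- observe(): the state, without advancing time (a new reading comes with each control period).
- read_camera(name): name is "scene" or "top" or "wrist"; returns a dict with "frame" (420x560x3 uint8, blue, green, red), "range_z" (420x560 float32, m along the optical axis (not along the pixel's ray), 0 where there is no reading), "fx", "fy", "cx", "cy" (pixels), "k1" (the pictures are not rectified: a ray, as slopes to the right and down, at radius r is drawn at 1 + k1 r^2 times it, then the intrinsics apply), "view" (4x4, takes a point from world to camera coordinates). Camera axes: x right, y down, z forward; pixel columns grow to the right and rows downward; lengths in m; the calibration is good to about 2 mm. A picture is of the moment at which its call begins.
- job_done(): hands the job in, once; it reports no verdict.
The state is a dict: "time": time; "joint_pos": joint angles; "joint_velocities": joint speeds; "tau": joint torques, N m; "eef_pos": TCP position; "tcp_rot": TCP orientation; "contact_force": force on the tool from outside, world axes, zero at the start; "moment": the same for the moment, N m; "opening": finger opening in m.
Only numpy, scipy, OpenCV 4.12 (cv2) and the standard library are available. Lean on these libraries where they do the work, as an engineer would, in place of code of your own. Each camera call takes 0.05 s, during which the arm holds its last target.

## Task

First switch the inspection light on by pressing the spring pedal on the bench fully down to its stop with the gripper for a moment, and let it come up again. Then pick up the reading loupe by its handle and hold it level, with the lens centred over the big square chip on the circuit board and at the height shown by the pointer of the collar on the focus post, not letting the loupe touch the board, its holder or the post. Finish while still holding the loupe there steadily; leave the collar and the other objects on the bench where they are.

Things in the scene. Friction and masses are not known exactly. Their poses are not given: they have to be found in the camera images.
- loupe: reading loupe lying flat on the bench, about 120 g (varies): a black straight handle, 122 long (local x -91 to +31), 20 wide, 24 high with flat upright sides, joined to a round aluminium head of 64 outer diameter, 20 high, with a clear lens. Loose. Origin on its underside, below the grip and about at the centre of mass; x points from handle to lens, z up when level
- loupe_lens (a point): centre of the loupe's lens: 60 mm along the loupe's +x from its origin, 10 mm above its underside; z is the lens axis, upright when the loupe is level
- loupe_grip (a point): place to grip the handle, at the loupe's centre of mass: 14 mm above its underside, straight above the loupe's origin; the fingers close across the 20 mm width (the loupe's y). The handle goes on for 91 mm towards -x; the head begins 28 mm towards +x
- pedal_base: fixed spring pedal: steel base plate 150 x 90 x 8 with a sloping steel pedal plate 70 wide with a rubber pad. Origin at the centre of the base's underside. The hinge lies along y at x = +60, 24 mm above the bench; the pedal's free end points to -x and stands up
- pedal (a joint): pedal angle in rad: 0 when up, grows as it is pressed, stop at 0.20. A spring brings it back up; at the pad point it takes about 2 N to start moving and about 5 N at the stop
- pedal_pad (a point): point to press, on top of the rubber pad in the middle of the pedal's width, 25 mm in from the pedal's free end and 105 mm from the hinge; about 57 mm above the bench when the pedal is up and about 36 mm at the stop
- holder: fixed board holder: steel base 185 x 110 x 10 (local x -85 to +100), with a green circuit board 100 x 76 centred at x = -15, whose top is 22 mm above the bench, held between two aluminium bars 27 mm high. A bare upright steel focus post of 8 diameter stands at x = +82, y = 0, its top 195 mm above the bench. Origin at the underside, z up
- focus_mark (a point): tip of the brass pointer on the collar of the focus post; the collar (26 diameter, 12 high) slides stiffly on the post and is set to a different height each time, 105 to 165 mm above the bench. The pointer (8 wide, 4 thick) points to the holder's -x, towards the board; its tip is 25 mm from the post's axis. The height of this point is the height for the centre of the lens
- chip: the big square chip on the circuit board, 24 x 24 x 3, black with a bare metal cap 18 x 18 on it, much larger than the other chips (7 x 9); fixed to the board. Origin at the centre of its underside
- tin: closed round tin, 74 diameter, 22 high, loose bystander. Origin at the centre of its underside
- phone: dark phone lying flat, 150 x 72 x 9, loose bystander. Origin at the centre of its underside
- jar: small orange jar, 36 diameter, 40 high, loose bystander. Origin at the centre of its underside
- screwdriver: screwdriver lying flat, 170 long, loose bystander. Origin at its underside, mid length
Things that resemble listed ones, but are neither listed nor needed, are in the scene too. What is shaped like the pedal_base but red is not meant.

How it is judged:
By the outcome, as a careful person would: the job done as asked, in the order asked, and still so for the second after the job is handed in, while the arm keeps its last pose, push and grip.
It also fails if it takes over 54 s, if anything falls off the work surface, if the arm or the gripper's body presses on something with over 40 N, if the wrist force passes 120 N, or if a joint passes its speed limit or range.

## Working session

There is one attempt and no reset: what is moved stays moved. The work goes in short steps, Python scripts to look and compute and a tool call to move; the robot and the scene stay as the last step left them, time stands still between calls to the robot, and variables do not carry over. Pictures are saved under pics/ and viewed, and the job is handed in when it is done.

Besides the shell and the picture viewer there is one more tool, called after "Call:" by a JSON object that holds its "op" and its "data", one argument or row to a line. arm_command: Moves the arm, as the interface text tells. Its arguments: {"type":"object","properties":{"series":{"type":"array"}},"required":["series"]}

```bash
ls; mkdir -p pics
python3 - <<'E'
from workcell import *
import cv2,numpy as np,pickle
o=observe();print(o)
d={}
for n in ["scene","top","wrist"]:
    c=read_camera(n);d[n]=c
    cv2.imwrite(f"pics/{n}0.png",c["frame"]);print(n,c["fx"],c["fy"],c["cx"],c["cy"],c["k1"]);print(np.round(c["view"],4))
pickle.dump(d,open("c0.pkl","wb"))
E
```

```text
pics
{'time': 0.0, 'joint_pos': array([-9.38316397e-01,  4.08002074e-02,  8.38079685e-02, -4.63516494e-04,
       -1.61549880e+00, -3.33678202e-01]), 'joint_velocities': array([-0.00120288, -0.00147554,  0.0004248 ,  0.00209995, -0.00090425,
        0.00081466]), 'tau': array([-5.91565040e-04, -3.68190730e+01,  3.47409868e+01,  6.93242401e+00,
       -5.43961331e-03, -2.38071613e-05]), 'eef_pos': array([ 0.17657296, -0.57302395,  0.19678396]), 'tcp_rot': array([ 4.67587805e-01, -3.10621786e+00, -2.69497921e-03]), 'contact_force': array([-0.3753129 ,  0.25346035, -0.08686591]), 'moment': array([-0.00149414,  0.02161048, -0.00624476]), 'opening': 0.08539803905838542}
scene 478.8496947771653 478.8496947771653 285.1891151982135 210.20136769010801 -0.06224958132754444
[[ 0.2602  0.9655 -0.0089 -0.1732]
 [ 0.7628 -0.2112 -0.6112 -0.3175]
 [-0.592   0.1523 -0.7914  1.4212]
 [ 0.      0.      0.      1.    ]]
top 430.4561625917262 430.4561625917262 283.7099038785559 209.15772325485656 0.012427248627935211
[[ 0.0109 -0.9997  0.021   0.0227]
 [-0.9865 -0.0142 -0.1632  0.5268]
 [ 0.1635 -0.0189 -0.9864  1.1955]
 [ 0.      0.      0.      1.    ]]
wrist 300.6205638593383 300.6205638593383 280.0686693482729 212.632959717488 -0.06483697782965704
[[-0.2946  0.9556  0.001   0.6006]
 [ 0.9227  0.2842  0.2604 -0.0336]
 [ 0.2486  0.0776 -0.9655  0.3772]
 [ 0.      0.      0.      1.    ]]
```

View pics/scene0.png

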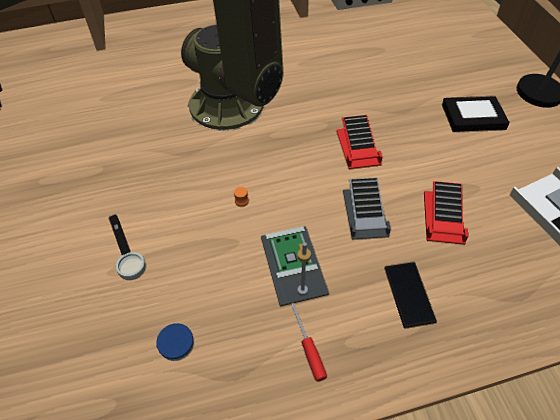

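View pics/top0.png

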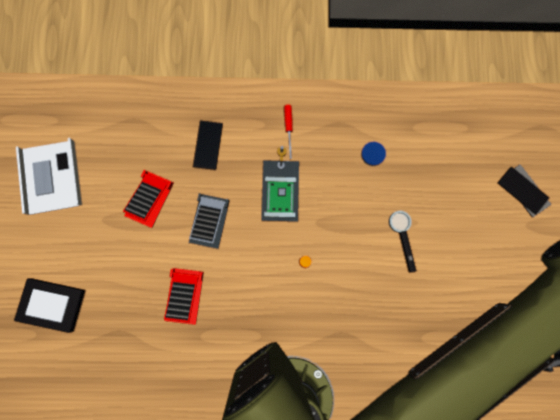

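View pics/wrist0.png

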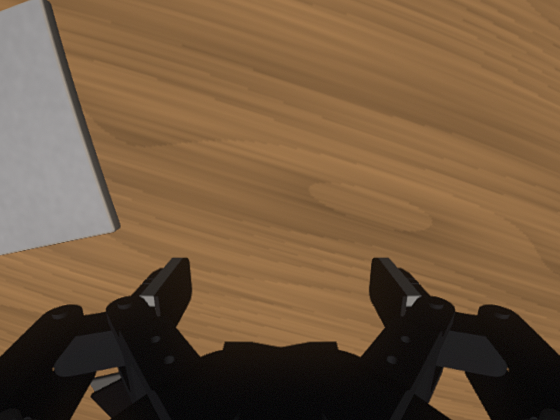

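The top view shows the grey pedal at (208,221), the board holder at (281,191), and the loupe's head at (400,221) with its handle end at (410,270). The scene view shows the collar at (303,254). Next I'll zoom in and measure.

```bash
cat > h.py <<'E'
import cv2,numpy as np,pickle
def slopes(c,uv):
    K=np.array([[c["fx"],0,c["cx"]],[0,c["fy"],c["cy"]],[0,0,1]])
    return cv2.undistortPoints(np.array(uv,float).reshape(-1,1,2),K,np.array([c["k1"],0,0,0.])).reshape(-1,2)
def plane(c,uv,z):
    s=slopes(c,uv);V=c["view"];R=V[:3,:3];o=-R.T@V[:3,3]
    d=np.c_[s,np.ones(len(s))]@R
    return o+d*((z-o[2])/d[:,2])[:,None]
def cloud(c,uv=None):
    if uv is None:
        v,u=np.mgrid[0:420,0:560];uv=np.c_[u.ravel(),v.ravel()]
    uv=np.asarray(uv);s=slopes(c,uv);z=c["range_z"][uv[:,1].astype(int),uv[:,0].astype(int)]
    P=np.c_[s*z[:,None],z];V=c["view"];P=(P-V[:3,3])@V[:3,:3];P[z==0]=np.nan
    return P
def proj(c,P):
    V=c["view"];K=np.array([[c["fx"],0,c["cx"]],[0,c["fy"],c["cy"]],[0,0,1]])
    return cv2.projectPoints(np.array(P,float).reshape(-1,3),cv2.Rodrigues(V[:3,:3])[0],V[:3,3],K,np.array([c["k1"],0,0,0.]))[0].reshape(-1,2)
E
python3 - <<'E'
from h import *
d=pickle.load(open("c0.pkl","rb"))
def crop(n,r,k,f):
    x0,y0,x1,y1=r;cv2.imwrite(f,cv2.resize(d[n]["frame"][y0:y1,x0:x1],None,fx=k,fy=k,interpolation=cv2.INTER_CUBIC))
crop("top",(180,140,320,250),5,"pics/ta.png")
crop("top",(340,195,440,285),6,"pics/tb.png")
crop("scene",(250,170,400,310),4,"pics/sa.png")
crop("scene",(90,200,170,290),6,"pics/sb.png")
for n in ["top","scene"]:
    P=cloud(d[n]).reshape(420,560,3)
    for p in ([(281,210),(281,191),(400,221),(406,250),(208,221),(212,205),(206,235)] if n=="top" else [(303,250),(292,257),(130,265),(120,235),(366,205)]):
        print(n,p,np.round(P[p[1],p[0]],4))
E
```

```text
top (281, 210) [0.5277 0.0368 0.0203]
top (281, 191) [0.5834 0.0375 0.0255]
top (400, 221) [ 0.5016 -0.3159  0.0086]
top (406, 250) [ 0.4152 -0.3267  0.0216]
top (208, 221) [0.4878 0.2433 0.0534]
top (212, 205) [0.5381 0.2375 0.029 ]
top (206, 235) [0.4477 0.2469 0.056 ]
scene (303, 250) [0.6662 0.0358 0.1783]
scene (292, 257) [0.5826 0.0383 0.0242]
scene (130, 265) [ 0.5021 -0.3155  0.0155]
scene (120, 235) [ 0.4196 -0.3307  0.0243]
scene (366, 205) [0.5035 0.2409 0.0456]
```

View pics/ta.png

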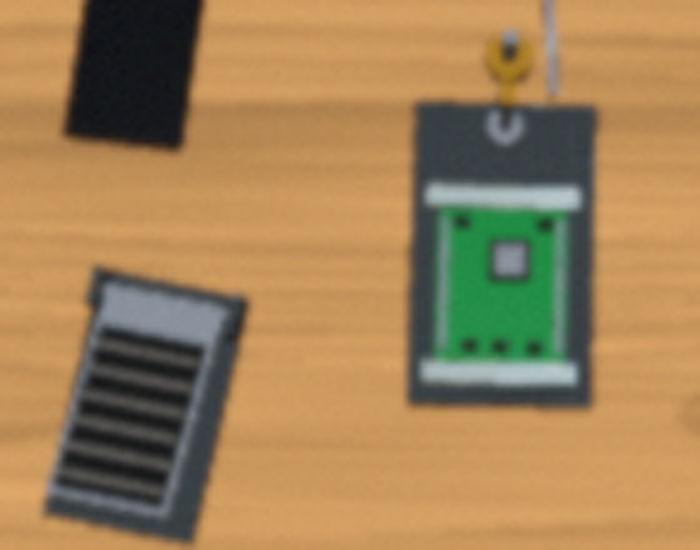

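View pics/tb.png

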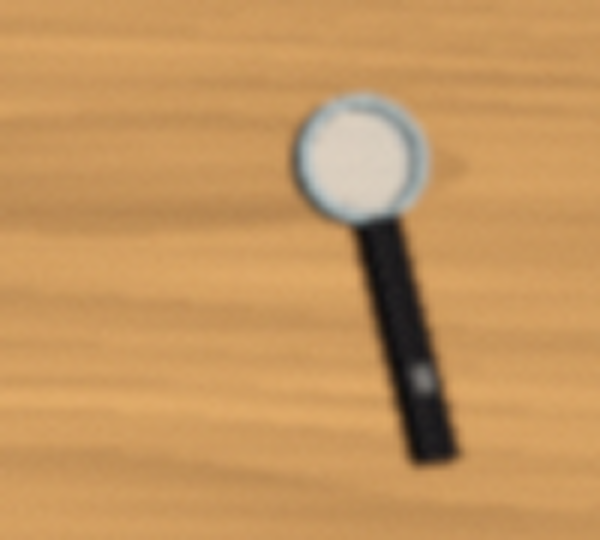

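View pics/sa.png

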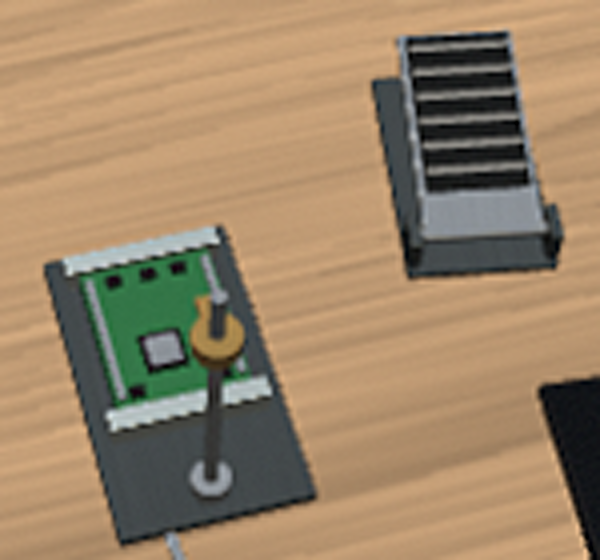

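View pics/sb.png

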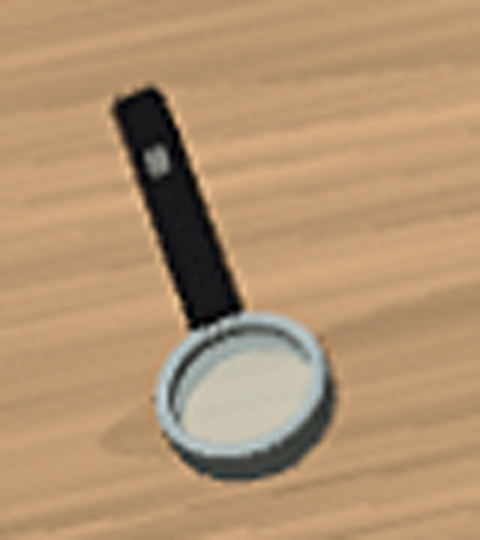

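Run:
```python
from h import *
d=pickle.load(open("c0.pkl","rb"))
def msk(n,r,f):
    x0,y0,x1,y1=r;hsv=cv2.cvtColor(d[n]["frame"],cv2.COLOR_BGR2HSV).astype(int);m=np.zeros((420,560),np.uint8)
    m[y0:y1,x0:x1]=f(hsv[y0:y1,x0:x1,0],hsv[y0:y1,x0:x1,1],hsv[y0:y1,x0:x1,2]);return m
def pts(m): v,u=np.nonzero(m);return np.c_[u,v].astype(float)
# handle
for n,r in [("top",(385,195,425,280)),("scene",(100,205,150,285))]:
    m=msk(n,r,lambda h,s,v:(v<60)); 
    k,l,st,_=cv2.connectedComponentsWithStats(m);i=1+np.argmax(st[1:,4]);p=pts(l==i)
    if n=="scene": p=p[p[:,1]<254]
    P=plane(d[n],p,0.024)
    c,w,a=cv2.minAreaRect(P[:,:2].astype(np.float32)*1000);print(n,"handle",c,w,a)
    x=P[:,:2]-P[:,:2].mean(0);u,s,vt=np.linalg.svd(x,full_matrices=False);print(" dir",vt[0],np.degrees(np.arctan2(vt[0,1],vt[0,0])), P[:,:2].mean(0))
    # head: non-wood (low sat, bright)
    m=msk(n,r,lambda h,s,v:(s<75)&(v>60))
    k,l,st,_=cv2.connectedComponentsWithStats(m);i=1+np.argmax(st[1:,4]);p=pts(l==i)
    P=plane(d[n],p,0.020);c,rad=cv2.minEnclosingCircle(P[:,:2].astype(np.float32)*1000);print(" head",c,rad,len(p))
# board/chip
for n,r in [("top",(262,165,300,220)),("scene",(262,230,318,280))]:
    m=msk(n,r,lambda h,s,v:(s<70)&(v>90)&(v<190))
    k,l,st,ce=cv2.connectedComponentsWithStats(m)
    for i in range(1,k):
        if st[i,4]>15: print(n,ce[i],st[i],plane(d[n],[ce[i]],0.026)[0], np.nanmedian(cloud(d[n],pts(l==i)),axis=0))
    m=msk(n,r,lambda h,s,v:(h>45)&(h<75)&(s>120));P=plane(d[n],pts(m),0.022)
    print(n,"green",cv2.minAreaRect(P[:,:2].astype(np.float32)*1000))
# brass
for n,r in [("top",(270,140,296,165)),("scene",(290,235,320,270))]:
    m=msk(n,r,lambda h,s,v:(h>12)&(h<28)&(s>170));p=pts(m);C=cloud(d[n],p);ok=C[:,2]>.08
    print(n,"brass",len(p),ok.sum(),np.nanmedian(C[ok],axis=0),np.nanpercentile(C[ok],[5,50,95],axis=0).round(4).tolist())
# pedal
C=cloud(d["top"]).reshape(420,560,3);
m=msk("top",(185,190,235,250),lambda h,s,v:(s<80));p=pts(m);Q=C[p[:,1].astype(int),p[:,0].astype(int)]
for z0,z1 in [(0.004,.012),(.012,.08)]:
    q=Q[(Q[:,2]>z0)&(Q[:,2]<z1)];print("pedal",len(q),cv2.minAreaRect(q[:,:2].astype(np.float32)*1000),q[:,2].max())
```

```text
top handle (411.8115234375, -328.7759704589844) (114.78761291503906, 18.601581573486328) 12.106952667236328
 dir [-0.97893095 -0.20419155] -168.21782259306468 [ 0.41313265 -0.32817353]
 head (499.8162536621094, -311.9583740234375) 33.30894088745117 392
scene handle (414.1509094238281, -333.42169189453125) (119.46961975097656, 19.25127410888672) 12.226094245910645
 dir [0.97712627 0.21265995] 12.278277563754935 [ 0.41752695 -0.33270807]
 head (506.7935791015625, -315.76556396484375) 37.721160888671875 630
top [280.5        166.23076923] [277 165   8   4  26] [0.65821678 0.03993192 0.026     ] [0.6594157  0.03997753 0.02243555]
top [278.49275362 178.57971014] [264 176  33   7 138] [0.62056817 0.0454007  0.026     ] [0.62170062 0.04973046 0.02416407]
top [281.7173913  191.17391304] [278 188   8   8  46] [0.58278122 0.0354413  0.026     ] [0.5832283  0.03472853 0.02529852]
top [277.75193798 214.3875969 ] [264 211  32   7 129] [0.51364295 0.04617984 0.026     ] [0.51228534 0.05123445 0.02409789]
top green ((567.6000366210938, 41.51158905029297), (71.01265716552734, 88.46013641357422), 88.
[... 702 characters left out ...]
0.61881578 0.02064952 0.026     ] [0.61849513 0.021196   0.02598334]
scene green ((564.49267578125, 38.43947982788086), (76.0631103515625, 88.48206329345703), 89.33283996582031)
top brass 62 62 [0.65777423 0.04033046 0.16194888] [[0.6442, 0.03, 0.1567], [0.6578, 0.0403, 0.1619], [0.668, 0.0486, 0.1663]]
scene brass 1 1 [0.67623503 0.04312575 0.15909033] [[0.6762, 0.0431, 0.1591], [0.6762, 0.0431, 0.1591], [0.6762, 0.0431, 0.1591]]
pedal 306 ((495.25323486328125, 248.71981811523438), (88.01631927490234, 145.95240783691406), 78.97277069091797) 0.011899649008173621
pedal 1141 ((494.95001220703125, 246.55316162109375), (87.9757308959961, 139.52755737304688), 79.87417602539062) 0.0681222061260564
```

The chip is at about (0.582, 0.035). The pointer end of the collar is at about (0.64, 0.04, 0.16). I'll measure the pedal's pad more closely.

Run:
```python
from h import *
d=pickle.load(open("c0.pkl","rb"))
for n,r in [("top",(185,190,235,250)),("scene",(340,170,395,245))]:
    C=cloud(d[n]).reshape(420,560,3)[r[1]:r[3],r[0]:r[2]].reshape(-1,3)
    q=C[(C[:,2]>.018)&(C[:,2]<.09)]
    A=np.c_[q[:,:2],np.ones(len(q))];w=np.ones(len(q),bool)
    for _ in range(8):
        k=np.linalg.lstsq(A[w],q[w,2],rcond=None)[0];w=abs(A@k-q[:,2])<.004
    q=q[w];c,s,a=cv2.minAreaRect(q[:,:2].astype(np.float32)*1000)
    print(n,len(q),c,s,a,"slope",np.hypot(*k[:2]),"axis yaw",np.degrees(np.arctan2(-k[1],-k[0])),"zmax",np.percentile(q[:,2],98))
    print(np.round(cv2.boxPoints((c,s,a)),0).tolist())
    for g in [(.456,.25),(.452,.252),(.46,.248)]: print(g,np.dot(k,[*g,1]))
```

```text
top 906 (497.7126159667969, 247.60653686523438) (89.09687042236328, 135.724365234375) 78.99502563476562 slope 0.277355158532981 axis yaw -11.195859749998819 zmax 0.061608197294021366
[[423.0, 217.0], [556.0, 191.0], [573.0, 278.0], [440.0, 304.0]]
(0.456, 0.25) 0.055533655843225616
(0.452, 0.252) 0.05672966777997675
(0.46, 0.248) 0.054337643906474484
scene 1308 (501.93798828125, 248.14260864257812) (88.4977798461914, 137.3072052001953) 76.3013687133789 slope 0.289618122479438 axis yaw -11.442511072961926 zmax 0.06188653268569135
[[425.0, 221.0], [558.0, 189.0], [579.0, 275.0], [446.0, 307.0]]
(0.456, 0.25) 0.057049290885846926
(0.452, 0.252) 0.058299649422031335
(0.46, 0.248) 0.055798932349662475
```

```bash
cat >> h.py <<'E'
def w2t(o,P):
    R=cv2.Rodrigues(np.array(o["tcp_rot"],float))[0]
    return np.round((np.atleast_2d(P)-o["eef_pos"])@R,4)
E
python3 - <<'E'
from workcell import *
from h import *
o=observe();print(w2t(o,[[.4,-.15,.197],[.454,.256,.11]]))
E
```

```text
[[-3.381e-01  3.386e-01  4.000e-04]
 [-5.092e-01  7.106e-01  8.790e-02]]
```

Call:
{"op": "arm_command", "data": {
  "series": [
    [[0,0,0],[-0.042,0.042,0],1],
    [[0,0,0],[-0.084,0.084,0],1],
    [[0,0,0],[-0.126,0.126,0],1],
    [[0,0,0],[-0.168,0.168,0],1],
    [[0,0,0],[-0.21,0.21,0],1],
    [[0,0,0],[-0.252,0.252,0],1],
    [[0,0,0],[-0.294,0.294,0],1],
    [[0,0,0],[-0.338,0.338,0],1],
    [[0,0,0],[-0.36,0.39,0],1],
    [[0,0,0],[-0.382,0.44,0],1]
  ]
}}

```text
time: 1.4
eef_pos: [0.412, -0.0385, 0.1976]
tcp_rot: [-0.468, 3.106, 0.0]
contact_force: [1.0, 0.6, 0.1]
opening: -0.0001
```

Run:
```python
from workcell import *
from h import *
o=observe();print(o["time"],o["eef_pos"],o["joint_pos"].round(2),o["opening"],o["contact_force"],w2t(o,[[.454,.256,.08],[.454,.256,.055]]))
```

```text
1.4 [ 0.41204841 -0.03846176  0.19764053] [ 0.4  -0.48 -0.35 -0.   -1.7  -1.67] -6.629529509919968e-05 [0.98793139 0.56129338 0.08111878] [[-0.1269  0.269   0.1177]
 [-0.1269  0.269   0.1427]]
```

Call:
{"op": "arm_command", "data": {
  "series": [
    [[0,0,0],[-0.025,0.054,0],1],
    [[0,0,0],[-0.05,0.108,0.0],1],
    [[0,0,0],[-0.076,0.161,0.02],1],
    [[0,0,0],[-0.102,0.215,0.05],1],
    [[0,0,0],[-0.127,0.269,0.08],1],
    [[0,0,0],[-0.127,0.269,0.105],1],
    [[0,0,0],[-0.127,0.269,0.12],1],
    [[0,0,0],[-0.127,0.269,0.125],1],
    [[0,0,0],[-0.127,0.269,0.125],1],
    [[0,0,0],[-0.127,0.269,0.125],1]
  ]
}}

```text
time: 2.65
eef_pos: [0.455, 0.254, 0.0743]
tcp_rot: [-0.466, 3.105, 0.002]
contact_force: [0.3, -0.4, -0.8]
opening: -0.0001
```

Run:
```python
from workcell import *
from h import *
o=observe();print(o["time"],o["eef_pos"],o["joint_pos"].round(2),o["contact_force"])
d={n:read_camera(n) for n in ["wrist","scene"]};pickle.dump(d,open("c1.pkl","wb"))
cv2.imwrite("pics/w1.png",d["wrist"]["frame"]);cv2.imwrite("pics/s1.png",cv2.resize(d["scene"]["frame"][130:310,260:460],None,fx=3.5,fy=3.3))
```

```text
2.65 [0.45500949 0.25403895 0.07431961] [ 0.9  -0.15 -0.33  0.   -1.4  -2.17] [ 0.26521173 -0.43284519 -0.79560549]
```

View pics/w1.png

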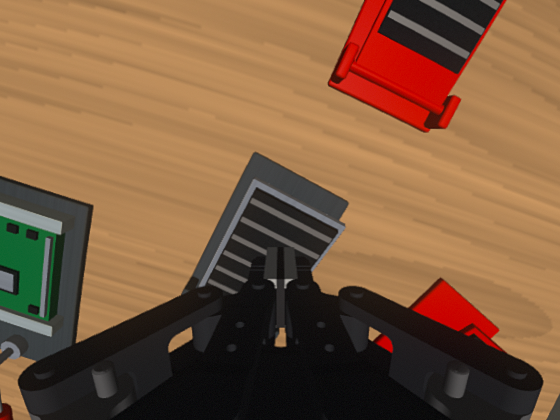

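View pics/s1.png

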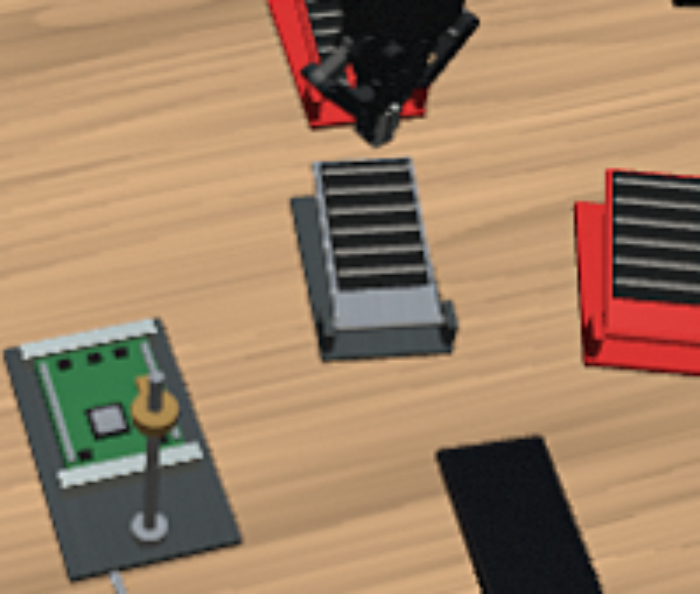

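Run:
```python
from workcell import *
from h import *
d=pickle.load(open("c1.pkl","rb"))
o=observe();R=cv2.Rodrigues(o["tcp_rot"])[0];e=o["eef_pos"];print(o["time"],e)
for n in d:
    print(n,proj(d[n],[e,e-R[:,2]*.02,[.455,.256,.057]]))
print((proj(d["scene"],[e])-[260,130])*[3.5,3.3])
C=cloud(d["scene"]).reshape(420,560,3)
for v in range(166,180,2): print(v,C[v,364:370:2].round(3).tolist())
```

```text
2.75 [0.45483204 0.25411763 0.07391804]
wrist [[282.22089957 240.7037139 ]
 [282.45090306 253.27215308]
 [284.61852868 232.88441472]]
scene [[365.31834172 180.89174362]
 [366.35126493 175.24286023]
 [365.21351629 185.43791953]]
[[368.61419603 167.94275393]]
166 [[0.461, 0.24, 0.136], [0.466, 0.243, 0.141], [0.465, 0.248, 0.138]]
168 [[0.461, 0.241, 0.13], [0.468, 0.243, 0.135], [0.467, 0.248, 0.134]]
170 [[0.463, 0.241, 0.125], [0.466, 0.245, 0.126], [0.468, 0.249, 0.127]]
172 [[0.461, 0.243, 0.115], [0.464, 0.246, 0.117], [0.465, 0.251, 0.117]]
174 [[0.371, 0.293, -0.003], [0.377, 0.295, 0.003], [0.468, 0.25, 0.114]]
176 [[0.382, 0.288, 0.002], [0.383, 0.293, 0.003], [0.384, 0.298, 0.002]]
178 [[0.433, 0.261, 0.059], [0.433, 0.266, 0.057], [0.435, 0.271, 0.058]]
```

Run:
```python
from workcell import *
from h import *
d=pickle.load(open("c1.pkl","rb"))
c=d["wrist"];C=cloud(c).reshape(420,560,3);V=c["view"];print("campos",-V[:3,:3].T@V[:3,3])
for v in range(236,300,4): print(v,C[v,[272,290]].round(3).tolist())
print("pad",C[225,[270,310]].round(3).tolist(),C[200,[260,300]].round(3).tolist())
x=read_camera("top");pickle.dump(x,open("t1.pkl","wb"));cv2.imwrite("pics/t1.png",cv2.resize(x["frame"][150:330,150:350],None,fx=3.5,fy=3.3))
x=read_camera("scene");cv2.imwrite("pics/s2.png",cv2.resize(x["frame"][50:230,300:460],None,fx=4,fy=3.3))
```

```text
campos [0.39223325 0.23336954 0.24966772]
236 [[0.46, 0.249, 0.055], [0.457, 0.26, 0.055]]
240 [[0.464, 0.25, 0.053], [0.459, 0.261, 0.056]]
244 [[0.467, 0.25, 0.053], [0.462, 0.262, 0.056]]
248 [[0.446, 0.246, 0.112], [0.443, 0.254, 0.113]]
252 [[0.446, 0.246, 0.119], [0.443, 0.254, 0.118]]
256 [[0.446, 0.246, 0.123], [0.444, 0.254, 0.122]]
260 [[0.446, 0.246, 0.128], [0.444, 0.254, 0.127]]
264 [[0.446, 0.246, 0.131], [0.444, 0.254, 0.131]]
268 [[0.446, 0.246, 0.135], [0.443, 0.253, 0.137]]
272 [[0.445, 0.246, 0.14], [0.443, 0.253, 0.14]]
276 [[0.446, 0.247, 0.142], [0.443, 0.253, 0.143]]
280 [[0.446, 0.247, 0.145], [0.444, 0.253, 0.145]]
284 [[0.445, 0.246, 0.151], [0.443, 0.253, 0.15]]
288 [[0.444, 0.246, 0.155], [0.443, 0.253, 0.153]]
292 [[0.445, 0.247, 0.156], [0.443, 0.253, 0.156]]
296 [[0.444, 0.247, 0.159], [0.443, 0.252, 0.159]]
pad [[0.453, 0.245, 0.056], [0.444, 0.27, 0.06]] [[0.437, 0.234, 0.06], [0.431, 0.259, 0.055]]
```

View pics/t1.png

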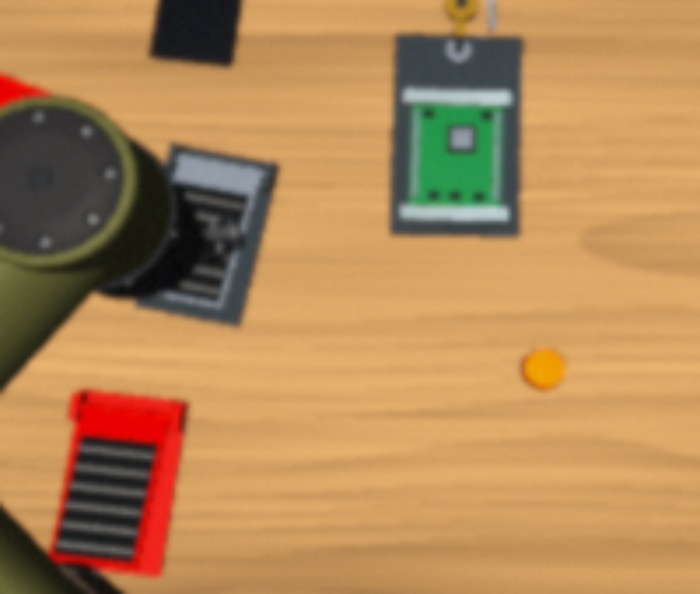

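View pics/s2.png

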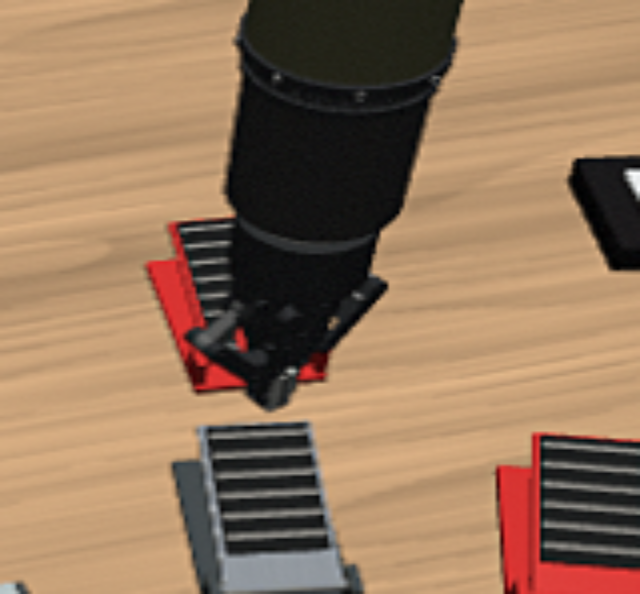

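The wrist and scene depth both put the closed fingertips about 36 mm behind the reported TCP, at z≈0.11 rather than 0.074. The lateral position agrees. I'll go down carefully and let contact settle which is right.

Call:
{"op": "arm_command", "data": {
  "series": [
    [[0,0,0],[0,0,0.006],1],
    [[0,0,0],[0,0,0.012],1],
    [[0,0,0],[0,0,0.018],1],
    [[0,0,0],[0,0,0.022],1],
    [[0,0,0],[0,0,0.026],1],
    [[0,0,0],[0,0,0.03],1],
    [[0,0,0],[0,0,0.032],1],
    [[0,0,0],[0,0,0.034],1],
    [[0,0,0],[0,0,0.034],1],
    [[0,0,0],[0,0,0.034],1]
  ]
}}

```text
time: 4.1
eef_pos: [0.4544, 0.2541, 0.039]
tcp_rot: [-0.468, 3.106, 0.0]
contact_force: [0.6, 0.0, 0.7]
opening: 0.0002
```

Run:
```python
from workcell import *
from h import *
o=observe();print(o["time"],o["eef_pos"],o["contact_force"])
c=read_camera("wrist");pickle.dump(c,open("c2.pkl","wb"));cv2.imwrite("pics/w2.png",c["frame"])
x=read_camera("scene");cv2.imwrite("pics/s3.png",cv2.resize(x["frame"][50:230,300:460],None,fx=4,fy=3.3))
C=cloud(c).reshape(420,560,3)
for v in range(236,270,4): print(v,C[v,[272,290]].round(3).tolist())
```

```text
4.1 [0.45442969 0.25408786 0.0389534 ] [0.64981089 0.02594489 0.65487361]
236 [[0.446, 0.246, 0.058], [0.443, 0.255, 0.061]]
240 [[0.449, 0.246, 0.058], [0.445, 0.256, 0.06]]
244 [[0.451, 0.247, 0.057], [0.448, 0.257, 0.057]]
248 [[0.445, 0.246, 0.078], [0.443, 0.254, 0.078]]
252 [[0.445, 0.246, 0.083], [0.443, 0.254, 0.083]]
256 [[0.445, 0.246, 0.088], [0.443, 0.254, 0.087]]
260 [[0.446, 0.246, 0.091], [0.443, 0.254, 0.092]]
264 [[0.445, 0.246, 0.096], [0.443, 0.254, 0.097]]
268 [[0.446, 0.247, 0.099], [0.443, 0.254, 0.099]]
```

View pics/s3.png

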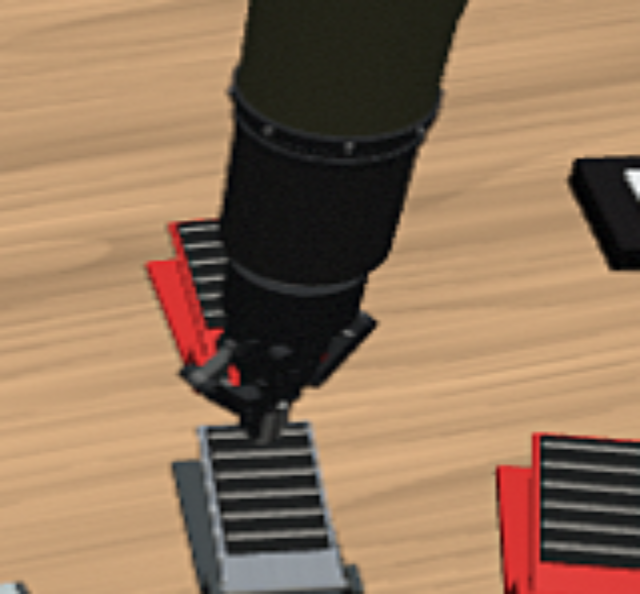

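Confirmed: there is no contact at a reported z of 0.039, so the real tips sit about 36 mm above the reported TCP. I'll keep going down and watch the force.

Call:
{"op": "arm_command", "data": {
  "series": [
    [[0,0,0],[0,0,0.008],1],
    [[0,0,0],[0,0,0.016],1],
    [[0,0,0],[0,0,0.02],1],
    [[0,0,0],[0,0,0.024],1],
    [[0,0,0],[0,0,0.027],1],
    [[0,0,0],[0,0,0.03],1],
    [[0,0,0],[0,0,0.032],1],
    [[0,0,0],[0,0,0.034],1],
    [[0,0,0],[0,0,0.034],1],
    [[0,0,0],[0,0,0.034],1]
  ]
}}

```text
time: 5.45
eef_pos: [0.4544, 0.2542, 0.005]
tcp_rot: [-0.468, 3.106, 0.001]
contact_force: [-2.6, 1.0, 5.0]
opening: 0.0002
```

Run:
```python
from workcell import *
from h import *
o=observe();print(o["time"],o["eef_pos"],o["contact_force"])
```

```text
5.45 [0.45441952 0.25418869 0.00499677] [-2.6195734   0.95758026  5.00418737]
```

Call:
{"op": "arm_command", "data": {
  "series": [
    [[0,0,0],[0,0,0.001],1],
    [[0,0,0],[0,0,0.002],1],
    [[0,0,0],[0,0,0.003],1],
    [[0,0,0],[0,0,0.004],1],
    [[0,0,0],[0,0,0.005],1],
    [[0,0,0],[0,0,0.006],1],
    [[0,0,0],[0,0,0.006],1],
    [[0,0,0],[0,0,0.006],1],
    [[0,0,0],[0,0,0.006],1],
    [[0,0,0],[0,0,0.006],1]
  ]
}}

```text
time: 6.7
eef_pos: [0.4544, 0.2543, 0.0019]
tcp_rot: [-0.469, 3.106, 0.0]
contact_force: [-13.9, -2.0, 21.9]
opening: 0.0001
```

Run:
```python
from workcell import *
from h import *
o=observe();print(o["time"],o["eef_pos"],o["contact_force"])
x=read_camera("scene");cv2.imwrite("pics/s4.png",cv2.resize(x["frame"][100:250,320:420],None,fx=5,fy=4))
C=cloud(x).reshape(420,560,3)
c=read_camera("wrist");W=cloud(c).reshape(420,560,3)
k=W[150:300,180:360].reshape(-1,3);a=np.radians(-11.2);L=(k-[.5,.248,0])@np.array([[np.cos(a),-np.sin(a),0],[np.sin(a),np.cos(a),0],[0,0,1]])
for x0 in np.arange(-.08,.06,.01):
    s=L[(abs(L[:,0]-x0)<.004)&(L[:,1]>.005)&(L[:,1]<.028)&(L[:,2]<.07)];print(round(x0,3),len(s),np.median(s[:,2]).round(4) if len(s) else '')
```

```text
6.7 [0.45439518 0.25430838 0.00193968] [-13.85218954  -2.02412041  21.94335631]
-0.08 561 0.002
-0.07 1052 0.0318
-0.06 642 0.0359
-0.05 436 0.0352
-0.04 40 0.035
-0.03 0 
-0.02 0 
-0.01 0 
-0.0 0 
0.01 0 
0.02 0 
0.03 0 
0.04 0 
0.05 0 
0.06 0
```

View pics/s4.png

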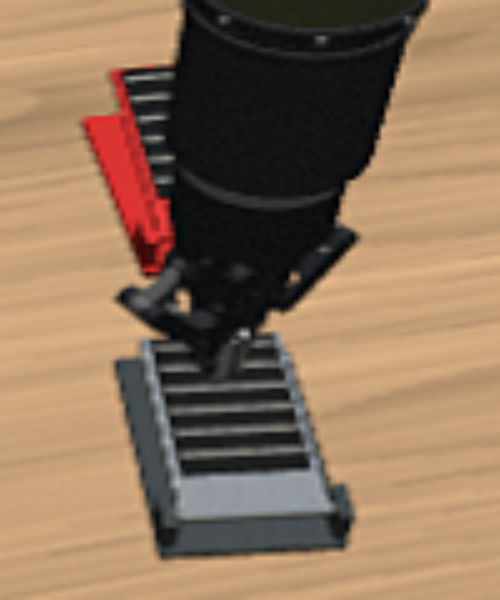

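The pedal is at its stop: 22 N upward, with the pad surface measured at z≈0.035. I'll release it and check that it comes up.

Run:
```python
from workcell import *
from h import *
o=observe();print(w2t(o,[[.454,.254,.12],[.443,-.3275,.12]]))
```

```text
[[ 4.000e-04 -1.000e-04 -1.180e-01]
 [ 1.825e-01 -5.525e-01 -1.182e-01]]
```

Call:
{"op": "arm_command", "data": {
  "series": [
    [[0,0,0],[0,0,-0.005],1],
    [[0,0,0],[0,0,-0.02],1],
    [[0,0,0],[0,0,-0.05],1],
    [[0,0,0],[0,0,-0.09],0.5],
    [[0,0,0],[0,0,-0.12],0],
    [[0,0,0],[0.017,-0.055,-0.12],0],
    [[0,0,0],[0.034,-0.11,-0.12],0],
    [[0,0,0],[0.051,-0.165,-0.12],0],
    [[0,0,0],[0.069,-0.22,-0.12],0],
    [[0,0,0],[0.086,-0.275,-0.12],0]
  ]
}}

```text
time: 8.05
eef_pos: [0.4525, -0.036, 0.1188]
tcp_rot: [0.468, -3.106, -0.0]
contact_force: [1.1, 0.0, 0.8]
opening: 0.0854
```

Run:
```python
from workcell import *
from h import *
o=observe();print(o["time"],o["eef_pos"],o["joint_pos"].round(2),o["contact_force"],w2t(o,[.443,-.3275,.12]))
x=read_camera("scene");cv2.imwrite("pics/s5.png",x["frame"])
C=cloud(x).reshape(420,560,3);print(C[178:196:3,366].round(3).tolist())
```

```text
8.05 [ 0.45246676 -0.03598531  0.11879654] [ 0.37 -0.36 -0.41 -0.   -1.52 -1.64] [1.11966287 0.03637662 0.78283833] [[ 0.0949 -0.2758 -0.0012]]
[[0.436, 0.265, 0.061], [0.447, 0.26, 0.063], [0.453, 0.259, 0.059], [0.46, 0.256, 0.057], [0.466, 0.254, 0.053], [0.476, 0.25, 0.055]]
```

View pics/s5.png

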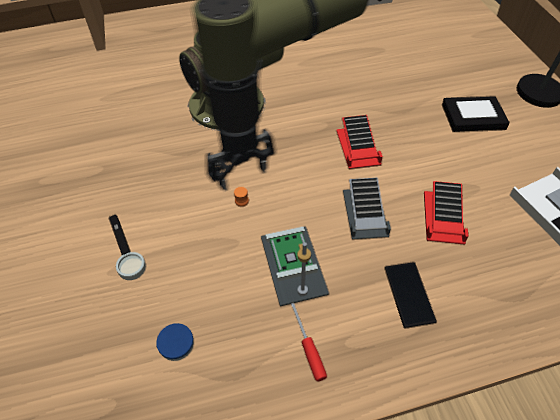

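The pedal is back up (pad z≈0.058 at (366,188)). Moving on to hover over the loupe.

Call:
{"op": "arm_command", "data": {
  "series": [
    [[0,0,0],[0.019,-0.055,0],0],
    [[0,0,0.03],[0.038,-0.11,0],0],
    [[0,0,0.06],[0.057,-0.165,0],0],
    [[0,0,0.09],[0.076,-0.22,0],0],
    [[0,0,0.09],[0.095,-0.276,0],0],
    [[0,0,0.09],[0.095,-0.276,0],0],
    [[0,0,0.09],[0.095,-0.276,0],0],
    [[0,0,0.09],[0.095,-0.276,0],0],
    [[0,0,0.09],[0.095,-0.276,0],0],
    [[0,0,0.09],[0.095,-0.276,0],0]
  ]
}}

```text
time: 9.35
eef_pos: [0.4439, -0.3252, 0.1191]
tcp_rot: [-0.329, 3.124, -0.0]
contact_force: [0.8, 0.2, -0.2]
opening: 0.0858
```

Run:
```python
from workcell import *
from h import *
o=observe();print(o["time"],o["eef_pos"],o["tcp_rot"],o["contact_force"])
d={n:read_camera(n) for n in ["wrist"]};d["o"]=o;pickle.dump(d,open("c3.pkl","wb"));cv2.imwrite("pics/w3.png",d["wrist"]["frame"])
```

```text
9.35 [ 0.44391266 -0.32515988  0.11908972] [-3.29354372e-01  3.12379866e+00 -1.67568166e-04] [ 0.80722619  0.20313991 -0.23589383]
```

View pics/w3.png

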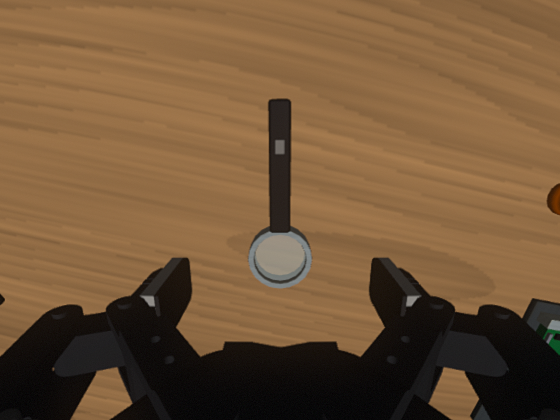

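The wrist view shows the loupe well aligned: handle from (280,100) to (280,232), head centred at about (280,257).

Run:
```python
from h import *
d=pickle.load(open("c3.pkl","rb"));c=d["wrist"];o=d["o"]
hsv=cv2.cvtColor(c["frame"],cv2.COLOR_BGR2HSV).astype(int);f=c["frame"].astype(int)
m=np.zeros((420,560),np.uint8);m[90:235,240:330]=(hsv[90:235,240:330,2]<75)
m=cv2.morphologyEx(m,cv2.MORPH_CLOSE,np.ones((15,15)))
k,l,st,_=cv2.connectedComponentsWithStats(m);i=1+np.argmax(st[1:,4]);print(st[i])
v,u=np.nonzero(l==i);ok=(v<225)&(v>103)
rows=np.unique(v[ok]);mid=np.array([[u[v==r].mean(),r] for r in rows]);w=[np.ptp(u[v==r])+1 for r in rows];print("w",w[::20])
P=plane(c,mid,.024)[:,:2];vx,vy,x0,y0=cv2.fitLine(P.astype(np.float32),cv2.DIST_HUBER,0,.001,.001).ravel()
if vx<0: vx,vy=-vx,-vy
print("yaw",np.degrees(np.arctan2(vy,vx)),"pt",x0,y0)
end=plane(c,[[u[v<105].mean(),v.min()]],.024)[0];print("end",end)
t=np.array([vx,vy]);n=np.array([-vy,vx])
# head ring: lowsat
m=np.zeros((420,560),np.uint8);r=np.s_[215:300,235:325];m[r]=(hsv[r][...,1]<95)&(hsv[r][...,2]>70)
k,l,st,_=cv2.connectedComponentsWithStats(m);i=1+np.argmax(st[1:,4]);print("head",st[i])
cv2.imwrite("pics/m3.png",(l==i)*255)
cn=max(cv2.findContours((l==i).astype(np.uint8),cv2.RETR_EXTERNAL,cv2.CHAIN_APPROX_NONE)[0],key=len)[:,0].astype(float)
for z in (.02,.01,0):
    Q=plane(c,cn,z);cc,rr=cv2.minEnclosingCircle(Q[:,:2].astype(np.float32)*1000);print(z,cc,rr,"s,along",(np.array(cc)/1000-[x0,y0])@t,(np.array(cc)/1000-[x0,y0])@n)
print("end s",(end[:2]-[x0,y0])@t)
g=end[:2]+.091*t; g=np.array([x0,y0])+((g-[x0,y0])@t)*t;print("grip from end",g)
R=cv2.Rodrigues(o["tcp_rot"])[0];print("toolx yaw",np.degrees(np.arctan2(-R[1,0],-R[0,0])))
C=cloud(c).reshape(420,560,3)
for v in (262,270,280): print(((C[v,[180,380]]-o["eef_pos"])@R).round(4).tolist())
```

```text
[ 258   99   45  136 2945]
w [np.int64(23), np.int64(22), np.int64(22), np.int64(21), np.int64(21), np.int64(20), np.int64(20)]
yaw 12.022445 pt 0.41758025 -0.3325709
end [ 0.35342699 -0.34653927  0.024     ]
head [ 248  231   64   58 2813]
0.02 (499.0476989746094, -315.27734375) 32.488739013671875 s,along 0.08328271271140764 -5.499866894174309e-05
0.01 (503.38812255859375, -314.3807678222656) 33.6722297668457 s,along 0.08771468595933567 -8.21759899833434e-05
0 (507.728515625, -313.48406982421875) 34.85556411743164 s,along 0.09214665478567147 -0.00010922756153797798
end s -0.06565566782022203
grip from end [ 0.44236868 -0.32729182]
toolx yaw 12.03736834596454
[[0.0107, -0.045, -0.0551], [0.0107, 0.0426, -0.0551]]
[[0.0088, -0.0438, -0.0592], [0.0084, 0.0419, -0.0582]]
[[0.0052, -0.0435, -0.0613], [0.0051, 0.0413, -0.0609]][ WARN:0@0.087] global loadsave.cpp:1063 imwrite_ Unsupported depth image for selected encoder is fallbacked to CV_8U.
```

View pics/m3.png

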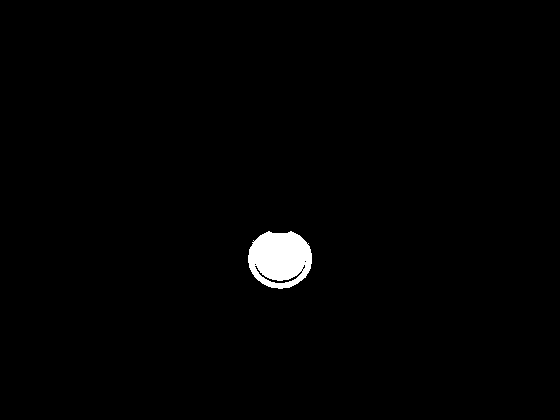

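Call:
{"op": "arm_command", "data": {
  "series": [
    [[0,0,0],[0.003,-0.001,0.03],0],
    [[0,0,0],[0.003,-0.001,0.06],0],
    [[0,0,0],[0.003,-0.001,0.09],0],
    [[0,0,0],[0.003,-0.001,0.115],0],
    [[0,0,0],[0.003,-0.001,0.13],0],
    [[0,0,0],[0.003,-0.001,0.138],0],
    [[0,0,0],[0.003,-0.001,0.144],0],
    [[0,0,0],[0.003,-0.001,0.147],0],
    [[0,0,0],[0.003,-0.001,0.147],0],
    [[0,0,0],[0.003,-0.001,0.147],0]
  ]
}}

```text
time: 10.65
eef_pos: [0.4412, -0.3276, -0.0277]
tcp_rot: [-0.327, 3.124, -0.001]
contact_force: [-0.0, 0.3, 0.5]
opening: 0.0853
```

Run:
```python
from workcell import *
from h import *
o=observe();print(o["time"],o["eef_pos"],o["tcp_rot"],o["contact_force"])
c=read_camera("wrist");cv2.imwrite("pics/w4.png",c["frame"])
C=cloud(c).reshape(420,560,3)
for v in range(256,284,4): print(v,C[v,[160,170,180,376,380,390]][:,2].round(4).tolist())
x=read_camera("scene");cv2.imwrite("pics/s6.png",cv2.resize(x["frame"][170:300,60:200],None,fx=5,fy=4.5))
```

```text
10.65 [ 0.44115593 -0.32755854 -0.02773155] [-3.27431164e-01  3.12384544e+00 -5.55034521e-04] [-0.01902328  0.29937432  0.51645986]
256 [-0.0002, 0.0001, -0.0, 0.0002, -0.0004, -0.0015]
260 [-0.0003, 0.0246, 0.0252, 0.025, 0.0262, 0.0254]
264 [0.0006, 0.0295, 0.0298, 0.0248, 0.0284, 0.0291]
268 [0.0271, 0.0332, 0.0314, 0.0262, 0.0309, 0.0333]
272 [0.0391, 0.0374, 0.0328, 0.0252, 0.0312, 0.0382]
276 [0.0414, 0.0421, 0.0336, 0.0271, 0.0311, 0.0405]
280 [0.0439, 0.0432, 0.0323, nan, 0.0324, 0.044]
```

View pics/w4.png

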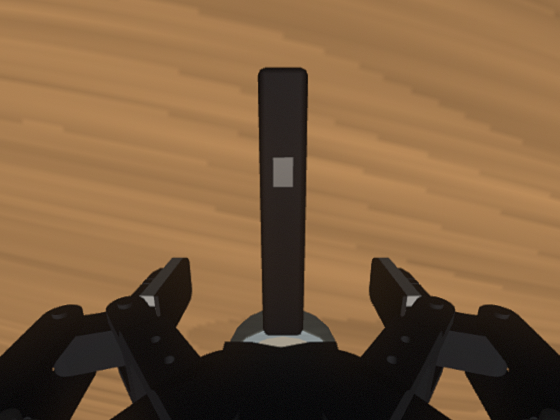

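View pics/s6.png

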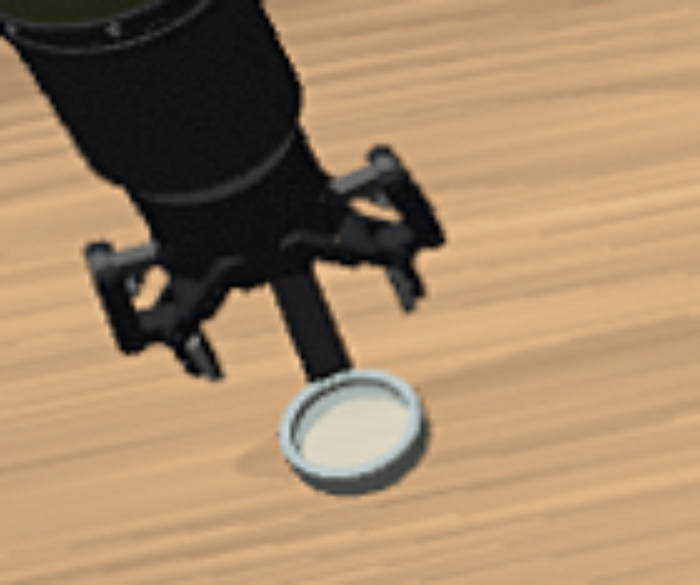

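Open tips read z≈0.024. I'll half-close and measure the tip height before I commit to the grip.

Call:
{"op": "arm_command", "data": {
  "series": [
    [[0,0,0],[0,0,0.002],0.6],
    [[0,0,0],[0,0,0.004],0.6],
    [[0,0,0],[0,0,0.005],0.6],
    [[0,0,0],[0,0,0.005],0.6],
    [[0,0,0],[0,0,0.005],0.6],
    [[0,0,0],[0,0,0.005],0.6],
    [[0,0,0],[0,0,0.005],0.6],
    [[0,0,0],[0,0,0.005],0.6],
    [[0,0,0],[0,0,0.005],0.6],
    [[0,0,0],[0,0,0.005],0.6]
  ]
}}

```text
time: 12.0
eef_pos: [0.4408, -0.3274, -0.0332]
tcp_rot: [0.327, -3.124, -0.0]
contact_force: [0.3, 0.4, -0.2]
opening: 0.0342
```

Run:
```python
from workcell import *
from h import *
o=observe();print(o["time"],o["eef_pos"],o["opening"],o["contact_force"])
c=read_camera("wrist");cv2.imwrite("pics/w5.png",c["frame"])
C=cloud(c).reshape(420,560,3)
for v in range(244,284,4): print(v,C[v,[220,228,234,238,320,325,330,338]][:,2].round(4).tolist())
```

```text
12.0 [ 0.44084226 -0.32740803 -0.0332413 ] 0.034233680323631506 [ 0.34000977  0.36502939 -0.19600515]
244 [-0.0005, -0.0006, -0.0009, -0.0006, 0.0005, -0.0001, -0.001, -0.0]
248 [-0.0006, -0.001, 0.0055, 0.0075, 0.0061, 0.0048, -0.0007, -0.001]
252 [-0.0015, -0.001, 0.0102, 0.0116, 0.011, 0.01, -0.0006, -0.0008]
256 [0.0002, -0.0004, 0.0144, 0.0149, 0.0156, 0.0151, 0.0152, -0.0016]
260 [0.0106, 0.0188, 0.0201, 0.02, 0.02, 0.0193, 0.0189, 0.0108]
264 [0.0147, 0.0226, 0.0239, 0.0241, 0.0233, 0.0242, 0.024, 0.0162]
268 [0.02, 0.0274, 0.0279, 0.028, 0.0249, 0.0276, 0.0281, 0.0195]
272 [0.0232, 0.0318, 0.0312, 0.0306, 0.0271, 0.0308, 0.0316, 0.0314]
276 [0.0276, 0.0348, 0.0352, 0.032, 0.0268, 0.0356, 0.0363, 0.0347]
280 [0.0391, 0.0391, 0.0367, 0.0328, 0.0272, 0.0389, 0.0375, 0.0379]
```

View pics/w5.png

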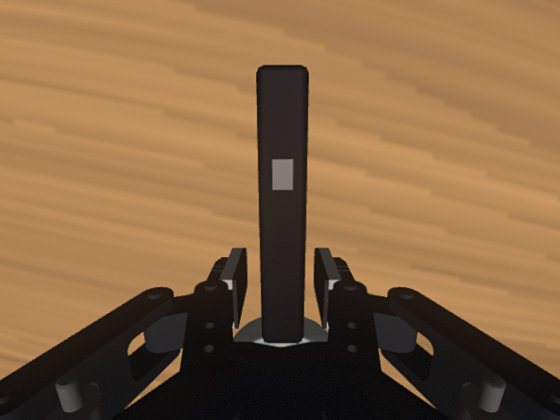

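Tips are at about 5 mm and centred on the handle. Closing now, then a small lift.

Call:
{"op": "arm_command", "data": {
  "series": [
    [[0,0,0],[0,0,0],1],
    [[0,0,0],[0,0,0],1],
    [[0,0,0],[0,0,0],1],
    [[0,0,0],[0,0,0],1],
    [[0,0,0],[0,0,0],1],
    [[0,0,0],[0,0,-0.005],1],
    [[0,0,0],[0,0,-0.015],1],
    [[0,0,0],[0,0,-0.025],1],
    [[0,0,0],[0,0,-0.03],1],
    [[0,0,0],[0,0,-0.03],1]
  ]
}}

```text
time: 13.3
eef_pos: [0.4412, -0.3275, -0.0026]
tcp_rot: [-0.327, 3.124, -0.0]
contact_force: [-0.6, 0.2, -1.1]
opening: 0.0186
```

Run:
```python
from workcell import *
from h import *
o=observe();print(o["time"],o["eef_pos"],o["opening"],o["contact_force"],o["moment"])
c=read_camera("wrist");cv2.imwrite("pics/w6.png",c["frame"])
x=read_camera("scene");cv2.imwrite("pics/s7.png",cv2.resize(x["frame"][170:300,60:200],None,fx=5,fy=4.5))
pickle.dump(dict(o=o,wrist=c,scene=x),open("c6.pkl","wb"))
```

```text
13.3 [ 0.44121363 -0.32750105 -0.00260815] 0.0186007072853513 [-0.62066326  0.20839605 -1.13194087] [-0.02102485 -0.00814587 -0.0317612 ]
```

View pics/w6.png

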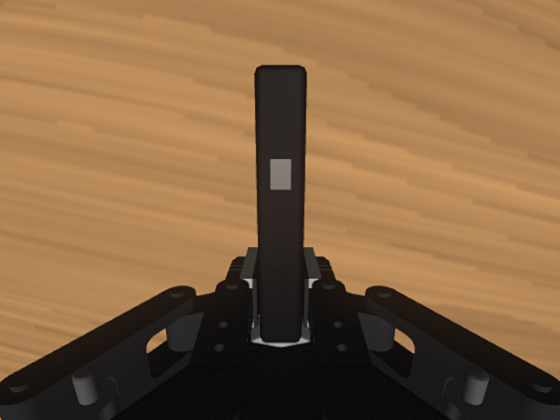

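View pics/s7.png

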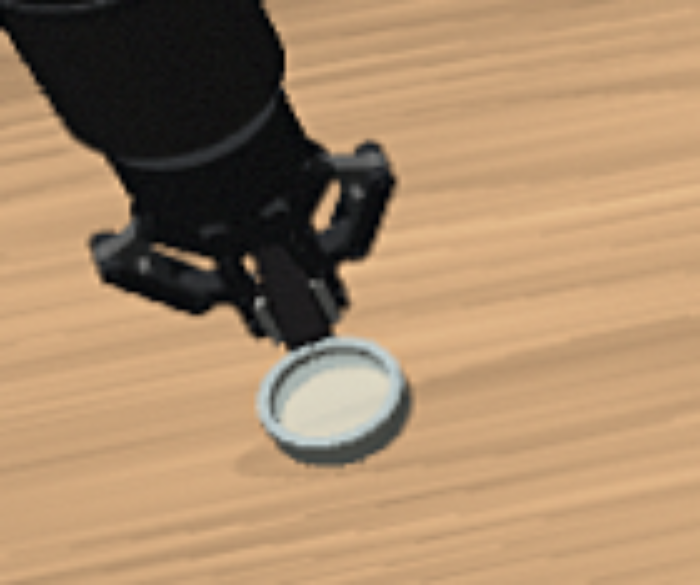

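The loupe is lifted, with an opening of 18.6 mm and about −1.1 N of load. Its silhouette in the wrist view hasn't changed, so it is level. Next I'll measure the pointer height closely.

Run:
```python
from workcell import *
from h import *
d=dict(scene=[],top=[])
for i in range(3):
    for n in d: d[n].append(read_camera(n))
o=observe();print(o["time"])
out={}
for n in d:
    c=d[n][0].copy();c["frame"]=np.mean([x["frame"] for x in d[n]],axis=0).astype(np.uint8)
    z=np.array([x["range_z"] for x in d[n]]);c["range_z"]=np.median(z,axis=0);out[n]=c
pickle.dump(out,open("c7.pkl","wb"))
for n,(x0,y0,x1,y1) in dict(top=(265,140,300,175),scene=(285,230,325,270)).items():
    cv2.imwrite(f"pics/post_{n}.png",cv2.resize(out[n]["frame"][y0:y1,x0:x1],None,fx=16,fy=16,interpolation=cv2.INTER_NEAREST))
    C=cloud(out[n]).reshape(420,560,3)
    print(n)
    if n=="top":
        for v in range(146,164): print(v,(C[v,276:289,2]*1000).astype(int).tolist())
    else:
        for v in range(240,262): print(v,(C[v,295:315,2]*1000).astype(int).tolist())
```

```text
13.7
top
146 [0, 0, -3, -1, -1, 195, 193, -3, 3, -1, -1, 3, 0]
147 [-1, -2, 0, 161, 195, 196, 193, 161, 0, 1, 2, -2, -2]
148 [-2, -1, 161, 162, 194, 193, 194, 162, 163, 0, 0, 1, 0]
149 [0, 161, 163, 162, 187, 189, 190, 162, 161, 160, -1, 0, -2]
150 [-2, 161, 162, 162, 181, 181, 181, 162, 161, 162, -2, 0, 2]
151 [-1, 160, 163, 163, 168, 173, 174, 160, 163, 162, -1, 1, 4]
152 [0, 163, 163, 162, 161, 166, 165, 165, 161, 161, 1, -1, 0]
153 [-1, 164, 163, 162, 161, 162, 161, 162, 164, 160, 1, -1, 0]
154 [-3, 151, 161, 162, 162, 163, 163, 160, 160, 159, 0, 0, 0]
155 [0, 1, 157, 162, 161, 160, 161, 163, 156, -1, -1, 0, -2]
156 [0, 0, 0, 150, 157, 158, 161, 155, 0, 2, 0, 0, -3]
157 [3, -3, 0, 0, 157, 157, 156, -1, 0, -1, -1, 2, -1]
158 [-1, 0, 0, 0, 160, 158, 156, 0, -1, -3, 2, 0, 1]
159 [-1, 0, -1, -2, 160, 157, 159, -2, 0, -2, -1, 0, -2]
160 [0, 0, 1, 0, 156, 156, 157, -2, -1, -2, 0, 0, 0]
161 [8, 7, 9, 8, 73, 78, 67, 7, 11, 12, 9, 6, 9]
162 [9, 9, 9, 24, 68, 69, 21, 11, 12, 9, 11, 9, 7]
163 [7, 10, 20, 22, 56, 59, 21, 21, 10, 6, 9, 10, 11]
scene
240 [22, 23, 20, 24, 20, 23, 25, 26, 26, 21
[... 1246 characters left out ...]
, 163, 162, 162, 162, 7, 9, 10, 10]
255 [26, 22, 22, 161, 163, 162, 162, 162, 162, 163, 162, 163, 161, 162, 163, 162, 12, 9, 10, 12]
256 [22, 23, 23, 162, 162, 160, 161, 163, 162, 163, 162, 163, 161, 161, 162, 163, 8, 10, 10, 9]
257 [25, 25, 19, 158, 163, 163, 162, 162, 162, 161, 163, 162, 163, 162, 164, 160, 9, 9, 10, 9]
258 [25, 27, 21, 154, 160, 163, 162, 164, 163, 162, 162, 163, 164, 162, 160, 155, 8, 9, 9, 8]
259 [26, 25, 23, 152, 155, 158, 161, 162, 162, 163, 161, 162, 161, 159, 156, 153, 8, 9, 9, 10]
260 [27, 24, 24, 22, 152, 155, 156, 158, 159, 162, 161, 159, 157, 156, 152, 27, 22, 11, 8, 8]
261 [26, 23, 22, 21, 21, 152, 152, 156, 155, 156, 157, 156, 153, 151, 25, 26, 22, 10, 12, 10]
```

View pics/post_top.png

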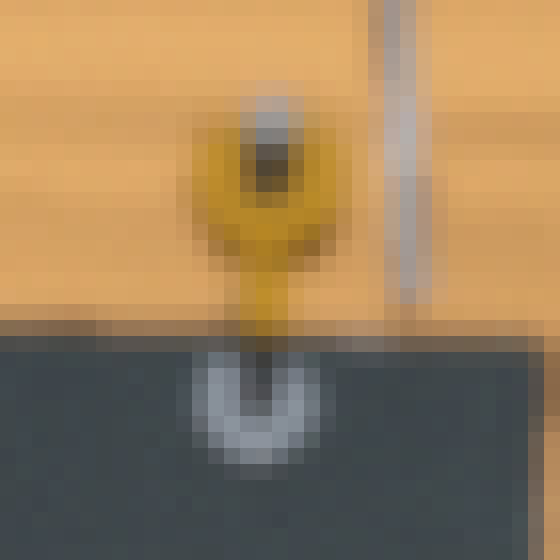

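View pics/post_scene.png

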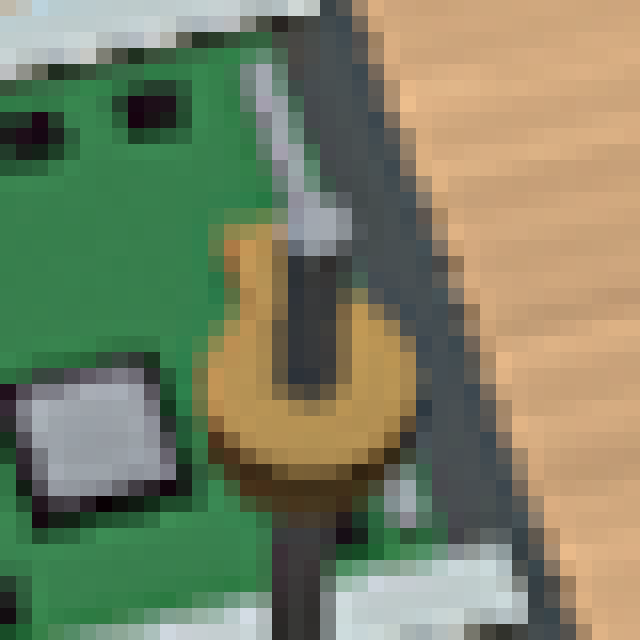

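The collar top is at 162 mm and the pointer top at 158 mm, so the pointer centre is at about 156 mm. The post top reads 195 mm, as specified. The target for the lens centre is (0.5824, 0.0351, 0.156).

Call:
{"op": "arm_command", "data": {
  "series": [
    [[0,0,0],[0,0,-0.02],1],
    [[0,0,0],[0,0,-0.05],1],
    [[0,0,0],[0,0,-0.085],1],
    [[0,0,0],[-0.005,0.012,-0.11],1],
    [[0,0,0],[-0.018,0.038,-0.116],1],
    [[0,0,0],[-0.036,0.075,-0.116],1],
    [[0,0,0],[-0.054,0.113,-0.116],1],
    [[0,0,0],[-0.072,0.15,-0.116],1],
    [[0,0,0],[-0.087,0.183,-0.116],1],
    [[0,0,0],[-0.1,0.21,-0.116],1]
  ]
}}

```text
time: 14.95
eef_pos: [0.4953, -0.0998, 0.1128]
tcp_rot: [-0.329, 3.124, 0.0]
contact_force: [0.3, -0.7, -0.5]
opening: 0.0187
```

Call:
{"op": "arm_command", "data": {
  "series": [
    [[0,0,0],[-0.01,0.022,0],1],
    [[0,0,0],[-0.02,0.044,0],1],
    [[0,0,0],[-0.03,0.066,0],1],
    [[0,0,0],[-0.04,0.086,0],1],
    [[0,0,0],[-0.048,0.102,0],1],
    [[0,0,0],[-0.054,0.115,0],1],
    [[0,0,0],[-0.054,0.115,0],1],
    [[0,0,0],[-0.054,0.115,0],1],
    [[0,0,0],[-0.054,0.115,0],1],
    [[0,0,0],[-0.054,0.115,0],1]
  ]
}}

```text
time: 16.2
eef_pos: [0.5241, 0.0221, 0.1129]
tcp_rot: [-0.326, 3.125, 0.0]
contact_force: [0.3, -0.5, -1.0]
opening: 0.0187
```

Run:
```python
from workcell import *
from h import *
o=observe();print(o["time"],o["eef_pos"],o["tcp_rot"],o["opening"],o["contact_force"],o["joint_velocities"].round(3))
d={n:read_camera(n) for n in ["scene","top","wrist"]};d["o"]=o;pickle.dump(d,open("c8.pkl","wb"))
cv2.imwrite("pics/s8.png",cv2.resize(d["scene"]["frame"][160:310,200:370],None,fx=4,fy=4,interpolation=cv2.INTER_CUBIC));cv2.imwrite("pics/t8.png",cv2.resize(d["top"]["frame"][130:250,220:360],None,fx=5,fy=5,interpolation=cv2.INTER_CUBIC));cv2.imwrite("pics/w8.png",d["wrist"]["frame"])
```

```text
16.2 [0.52410435 0.02205701 0.11287008] [-3.26448141e-01  3.12450626e+00  1.84844963e-04] 0.018661038191056023 [ 0.28600379 -0.4597878  -0.96382612] [ 0.002  0.001 -0.001  0.     0.001 -0.001]
```

View pics/s8.png

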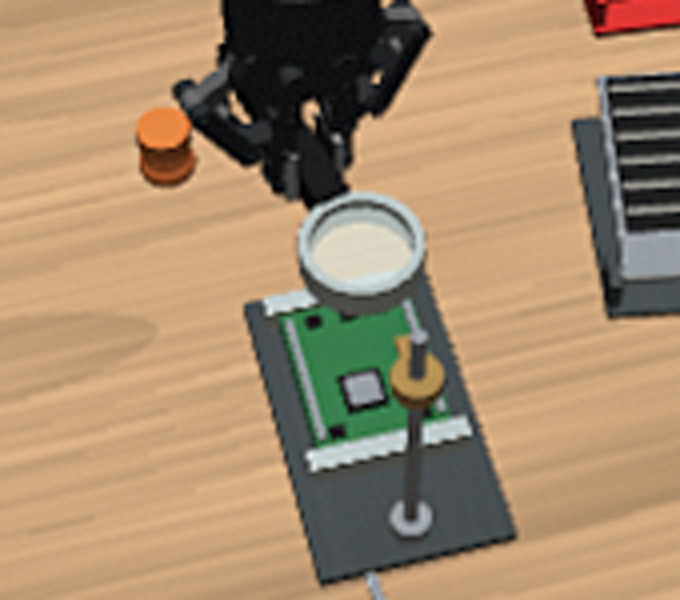

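View pics/t8.png

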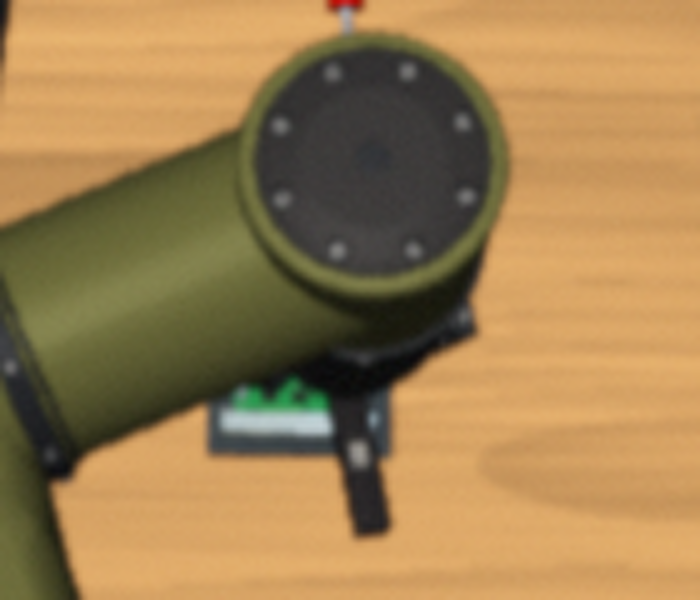

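View pics/w8.png

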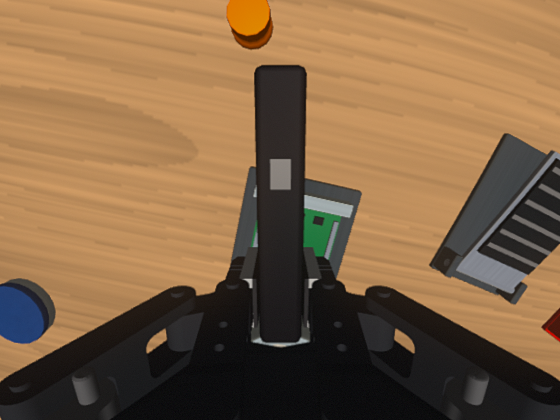

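The lens is over the chip with clear space to the post. I'll check it in the scene view, with ring and handle fits.

Run:
```python
from h import *
d=pickle.load(open("c8.pkl","rb"));c=d["scene"]
C=cloud(c).reshape(420,560,3);r=np.s_[200:245,268:312]
hsv=cv2.cvtColor(c["frame"],cv2.COLOR_BGR2HSV).astype(int)
Q=C[r].reshape(-1,3);H=hsv[r].reshape(-1,3)
ok=(Q[:,2]>.13)&(Q[:,2]<.18);q=Q[ok];print(len(q),np.percentile(q[:,2],[2,50,90,98]).round(4))
# ring top: z within top cluster
v,u=np.mgrid[r[0],r[1]];uv=np.c_[u.ravel(),v.ravel()]
top=ok&(H[:,1]<60)&(H[:,2]>150)
q=Q[top]
# top ring points: radius test
ct=np.array([.5824,.0351])
for _ in range(5):
    rad=np.hypot(*(q[:,:2]-ct).T);s=(q[:,2]>.161)
    P=q[s];hull=cv2.convexHull(P[:,:2].astype(np.float32)*1000);cc,rr=cv2.minEnclosingCircle(hull);ct=np.array(cc)/1000
print("ring circle",cc,rr,s.sum())
A=np.c_[P[:,:2]-ct,np.ones(len(P))];w=np.ones(len(P),bool)
for _ in range(6):
    k=np.linalg.lstsq(A[w],P[w,2],rcond=None)[0];w=abs(A@k-P[:,2])<.003
print("plane",k,w.sum())
e=cv2.fitEllipse(max(cv2.findContours(np.pad(top.reshape(v.shape).astype(np.uint8),1),cv2.RETR_EXTERNAL,cv2.CHAIN_APPROX_NONE)[0],key=len));print(e)
cn=max(cv2.findContours(top.reshape(v.shape).astype(np.uint8),cv2.RETR_EXTERNAL,cv2.CHAIN_APPROX_NONE)[0],key=len)[:,0]+[268,200]
Pl=plane(c,cn,.166);print(cv2.minEnclosingCircle(Pl[:,:2].astype(np.float32)*1000))
lens=C[218:224,286:294].reshape(-1,3);print("lens surf",np.median(lens,axis=0))
# wrist: handle top plane
w=d["wrist"];W=cloud(w).reshape(420,560,3)[80:240,262:300].reshape(-1,3);W=W[W[:,2]>.12]
A=np.c_[W[:,:2]-W[:,:2].mean(0),np.ones(len(W))];k=np.linalg.lstsq(A,W[:,2],rcond=None)[0];print("handle",k,W.mean(0).round(4))
E0=plane(w,[[280.5,66.5]],.170)[0];print("end",E0)
mid=np.array([[(257+305)/2,y] for y in (80,)]);
f=w["frame"].max(2)
L=[]
for y in range(75,240,5):
    x=np.nonzero(f[y,240:322]<75)[0]+240
    if len(x): L.append([x.min()/2+x.max()/2,y])
P=plane(w,L,.170)[:,:2];vx,vy,x0,y0=cv2.fitLine(P.astype(np.float32),cv2.DIST_HUBER,0,.001,.001).ravel()
t=np.array([vx,vy])*np.sign(vx);print("yaw",np.degrees(np.arctan2(t[1],t[0])));p=np.array([x0,y0]);e0=p+((E0[:2]-p)@t)*t;print("lens from handle",e0+.151*t)
R=cv2.Rodrigues(d["o"]["tcp_rot"])[0];print("tool z",R[:,2])
x=pickle.load(open("c7.pkl","rb"))
```

```text
1002 [0.1486 0.1607 0.1689 0.1722]
ring circle (583.6563720703125, 33.240699768066406) 31.767601013183594 209
plane [0.00409427 0.00538924 0.16574486] 173
((22.974483489990234, 21.275503158569336), (24.232864379882812, 30.65993881225586), 88.11959075927734)
((583.951171875, 33.28490447998047), 31.26046371459961)
lens surf [0.57990322 0.03310966 0.15949406]
handle [0.0016968  0.00067903 0.16936007] [0.471  0.01   0.1694]
end [0.43725903 0.00279247 0.17      ]
yaw 11.592006
lens from handle [0.58517798 0.03314014]
tool z [ 6.63796912e-05  1.25254814e-04 -9.99999990e-01]
```

The lens is about 2 mm off in plan, measured at (0.5838, 0.0333), and its height is about 155.6 mm. It is level to within 0.4°. A small correction follows.

Call:
{"op": "arm_command", "data": {
  "series": [
    [[0,0,0],[0.0007,0.001,0],1],
    [[0,0,0],[0.0014,0.0021,-0.0005],1],
    [[0,0,0],[0.0014,0.0021,-0.0005],1],
    [[0,0,0],[0.0014,0.0021,-0.0005],1],
    [[0,0,0],[0.0014,0.0021,-0.0005],1],
    [[0,0,0],[0.0014,0.0021,-0.0005],1],
    [[0,0,0],[0.0014,0.0021,-0.0005],1],
    [[0,0,0],[0.0014,0.0021,-0.0005],1],
    [[0,0,0],[0.0014,0.0021,-0.0005],1],
    [[0,0,0],[0.0014,0.0021,-0.0005],1]
  ]
}}

```text
time: 17.6
eef_pos: [0.5223, 0.0242, 0.1133]
tcp_rot: [0.327, -3.124, -0.0]
contact_force: [0.9, 0.4, -2.3]
opening: 0.019
```

Run:
```python
from workcell import *
from h import *
o=observe();print(o["time"],o["eef_pos"],o["opening"],o["contact_force"],o["joint_velocities"].round(3))
for _ in range(2):
    c=read_camera("scene");C=cloud(c).reshape(420,560,3);r=np.s_[200:245,268:312]
    H=cv2.cvtColor(c["frame"],cv2.COLOR_BGR2HSV).astype(int)[r];Q=C[r]
    m=(Q[...,2]>.13)&(Q[...,2]<.18)&(H[...,1]<60)&(H[...,2]>150)
    cn=max(cv2.findContours(m.astype(np.uint8),cv2.RETR_EXTERNAL,cv2.CHAIN_APPROX_NONE)[0],key=len)[:,0]+[268,200]
    print(cv2.minEnclosingCircle(plane(c,cn,.166)[:,:2].astype(np.float32)*1000))
    P=Q[m];P=P[P[:,2]>.161];print(np.median(P[:,2]))
cv2.imwrite("pics/s9.png",c["frame"])
```

```text
17.6 [0.52234986 0.02420646 0.11329576] 0.018977038242887902 [ 0.89297412  0.41857157 -2.33104763] [ 0.    -0.     0.001  0.001 -0.001 -0.001]
((582.1399536132812, 35.737213134765625), 31.260570526123047)
0.1659280249864963
((582.16650390625, 35.76896286010742), 31.258434295654297)
0.16576198033144496
```

View pics/s9.png

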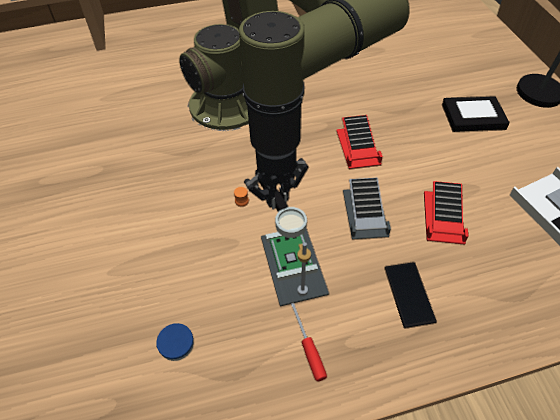

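The picture shows the loupe held over the board at (291,220), with everything else undisturbed. Lens–chip error is under 1 mm, so I'm handing in.

Run:
```python
from workcell import *
o=observe();print(o["contact_force"],o["opening"]);print(job_done())
```

```text
[-0.22179303  1.08710077 -1.58542789] 0.018742084268416663
the job is handed in; nothing more can be done
None
```

I pressed the grey pedal to its stop, let it come back up, then picked up the loupe and handed the job in at about 17.7 s while still holding it over the chip.

- **Pedal:** It took 22 N at the stop, with the pad measured at about 35 mm. After release the pad read about 58 mm again. I saw no light indicator in the images, so only the pedal's travel shows that the light came on.
- **Loupe position:** At the last check the lens centre was at (0.582, 0.036, 0.156) m. The chip is at (0.582, 0.035) and the pointer at about 0.156 m, so the lens is within about 1 mm of both, with cameras calibrated to about 2 mm.
- **Hold:** The loupe was level to about 0.4°, the grip steady at 19 mm opening and the arm still. The only load was about the loupe's own weight. The loupe was about 24 mm from the pointer by calculation, and nothing else appeared moved in the last picture.
- **Disagreement:** The real fingertips sit about 36 mm behind the reported tool position. The cameras showed this and the pedal contact confirmed it, so I worked out all heights from the measured fingertips.
- **Smaller disagreement:** The wrist-camera estimate of the lens position, taken before the last 2 mm correction, differed from the scene camera's by about 1 mm.

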